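# Slide a finished print through the gate and off the build plate into the chute

## Task

Clear the finished electronics shell (the small open-topped rectangular box) off the raised build plate: slide it over to the metal fence and press it firmly home there (a steady 4 to 8 N or so) until it lies flush, then push it along the fence, through the gate at the fence's end and off the edge of the plate, so that it drops into the chute below. Its walls are thin: feel your way, never push harder than about 15 N, and slide it, do not lift it; leave the other prints where they are.

Things in the scene. Friction and masses are not known exactly. Their poses are not given: they have to be found in the camera images.
- shell: A blue printed open-topped rectangular box, 44 mm (its x) by 60 mm (its y) by 30 mm high, walls 3 mm, 70 to 150 g. Origin: centre of its underside; z up. It starts on the plate turned up to 0.25 rad from the stand's axes, 12 mm or more from the fence. It slides on the plate under 0.4 to 2 N. One flat push leaves one end off the fence: press both ends of its long side home with 4 to 8 N.
- stand: Removal stand, fixed: a grey plinth with a dark flat build plate on top and an open-topped aluminium chute at its right-hand edge. Origin on the table; x away from the robot, y left, z up, turned up to 0.3 rad. In this frame (used for all numbers below) the plate's top is at z = 120 mm, x -135 to 165 mm, y -120 mm (the ledge) to 130 mm.
- plate_mid (a point): Point on the plate's top, above the stand's origin. THE FENCE: a fixed aluminium strip 20 mm high, 12 mm thick, on the plate; its face looks to -x and runs roughly along y, from y = 115 mm past the ledge to -218 mm. It is adjustable: in each run its face crosses y = 0 at x = 26 to 68 mm and is turned up to 0.1 rad either way. This is not measured: feel for it (the shell lying flush shows it).
- ledge (a point): Point on the plate's right-hand edge at its top, at x = 15, y = -120 mm. THE GATE, part of the fence and set with it: past the ledge a solid block 78 mm wide, as high as the fence, covers the chute from y = -140 to -210 mm, leaving a slot 50 mm wide between fence face and block, closed by a cross bar at y = -210 mm. The shell passes only lying along the fence; else it runs into the block.
- chute_floor (a point): Point in the chute, at x = 15, y = -177, z = 21 mm. The chute: a shaft under the slot, inside x -75 to 105 mm, y -225 to -130 mm, rim at z = 82 mm, floor sloping down to the right, z 8 to 35 mm.
- vase: Five-lobed blue printed vase, 54 mm across, 50 mm high, on the plate behind the fence (+x side). Origin: centre of its underside. Leave it.
- gear: Blue printed gear, 45 mm across, 12 mm high, lying on the plate behind the fence. Origin: centre of its underside. Leave it.
- tower: Blue printed square tower, foot 32 mm, 22 mm wide above, 42 mm high, on the plate's robot-side corner next to the ledge. Origin: centre of its underside. Leave it.

How it is judged:
By the outcome, as a careful person would: the job done as asked, in the order asked, and still so for the second after the job is handed in, with the robot touching nothing.
It also fails if it takes over 72 s, if anything falls off the work surface, if the arm or the gripper's body presses on something with over 40 N, if the wrist force passes 120 N, or if a joint passes its speed limit or range.

## Robot

A 7-joint arm with a two-finger parallel gripper is mounted at the origin on the work surface. World frame = base frame: x ahead of the robot, y to its left, z up, the work surface at z = 0. Lengths are in m, angles in degrees, forces in N, time in s.
With the tool pointing down it reaches from about 0.425 to 1.025 m from the base axis. Payload 9.4 kg.
Tool frame: the origin (TCP) lies midway between the tips of the shut fingers; the grasp point (between the pads) lies 19 mm behind it; z points along the fingers, y is the line along which they close (so a half turn about z gives the same grasp; the last joint's range is limited). The gripper opens to 85 mm and grips with 20 to 120 N. Pads are 22 mm wide; open, the fingers measure 114 mm over their backs; the gripper's body (76 mm by 85 mm) begins 54 mm behind the grasp point. The pads swing forward as they close: fully open they stand 13 mm farther back than shut.
Start: joints at [-4.395, 34.337, -0.143, 91.639, 0.103, 54.024, -4.572], TCP at [0.725, -0, 0.231] pointing down, gripper open.
Joint ranges: [-147.43, 147.43], [-19.82, 112.94], [-74.19, 73.91], [6.32, 146.72], [-59.91, 239.91], [6.04, 106.73], [-150.56, 150.56]. Speed limits (degrees/s): [127.2, 127.2, 172.46, 172.46, 180, 180, 180].

## Interface

Orientations are given as [roll, pitch, yaw] about the fixed x, y, z axes, in that order (R = Rz(yaw) Ry(pitch) Rx(roll)).
In Python, from workcell import manip gives the robot as it stands.
- The arm moves only by the tool drive_tool, never from a script. Its argument "increments" is one flat list of numbers, 4 for each row, row after row: the shift along the tool's x, y, z in cm, then the turn about the tool's z in degrees. A call has 1 to 5 rows; each row is the pose to reach, as a shift and turn from the pose commanded when the call began, along the tool's axes at that moment; what a row does not reach only later rows make up. A row lasts 1/10 s, in which the tool goes at most 50 mm and 8.59 degrees, less where a joint would pass 70% of its speed; a pose out of reach is approached as far as the arm can. A call with a gripper value outside its range is refused whole. "claw" is the gripper command: -1 is shut, 1 is fully open, values between are in proportion, set as the call begins (left out, the last holds). The fingers move at their own pace and stop on an object; "grip_force" is the grip in N (left out, the last holds). Time passes only in rows, so rows that repeat a pose let the fingers close. It gives the time, the measured TCP pose, the force, the opening and the grip force at its end, in the units of the state.
- manip.read_state(): the state, without advancing time (a new reading comes with each control period).
- manip.camera(name): name is "scene" or "side" or "wrist"; returns a dict with "color" (400x640x3 uint8, red, green, blue), "fx", "fy", "cx", "cy" (pixels), "R" (3x3) and "t" (3): a world point X has camera coordinates R X + t. Camera axes: x right, y down, z forward; pixel columns grow to the right and rows downward; lengths in m; the calibration is good to about 2 mm. A picture is of the moment at which its call begins. There is no depth.
- manip.hand_in(): hands the job in; it is judged then, once.
The state is a dict: "clock": time; "joint_pos": joint angles; "joint_vel": joint speeds; "effort": joint torques, N m; "eef_pos": TCP position; "ee_rot": TCP orientation; "ft_force": force on the tool from outside, world axes, zero at the start; "wrist_torque": the same for the moment, N m; "opening": opening from 0.0 (shut) to 1.0 (fully open); "grip_force": force on a finger pad.
Only numpy, scipy, OpenCV 4.12 (cv2) and the standard library are available. Lean on these libraries where they do the work, as an engineer would, in place of code of your own. Each camera call takes 0.05 s, during which the arm holds its last target. There are 200 camera calls.

## Working session

There is one attempt and no reset: what is moved stays moved. The work goes in short steps, Python scripts to look and compute and a tool call to move; the robot and the scene stay as the last step left them, time stands still between calls to the robot, and variables do not carry over. Pictures are saved under pics/ and viewed, at most 10 in all, crops included, and the job is handed in when it is done.

Besides the shell and the picture viewer there is one more tool, called after ">>>" in YAML: its name, and indented under it one key for each argument. drive_tool: Moves the arm, as the interface text tells. Its arguments: {"type":"object","properties":{"increments":{"type":"array"},"claw":{"type":"number"},"grip_force":{"type":"number"}},"required":["increments"]}

```bash
mkdir -p pics
cat > h.py <<'E'
from workcell import manip
import numpy as np, cv2
def cam(n):
    c=manip.camera(n); c['R']=np.array(c['R']);c['t']=np.array(c['t']); return c
def ray(c,u,v,z):
    d=c['R'].T@np.array([(u-c['cx'])/c['fx'],(v-c['cy'])/c['fy'],1]); o=-c['R'].T@c['t']
    return o+d*(z-o[2])/d[2]
def proj(c,X):
    p=c['R']@np.array(X)+c['t']; return np.array([c['fx']*p[0]/p[2]+c['cx'],c['fy']*p[1]/p[2]+c['cy']])
E
python3 - <<'E'
from h import *
import pickle
ims=[]
for n in ['scene','side','wrist']:
    c=cam(n); pickle.dump(c,open(n+'.pkl','wb')); im=c['color'][:,:,::-1]
    ims.append(im); print(n,-c['R'].T@c['t'],c['R'][2])
cv2.imwrite('pics/a.png',ims[0]);cv2.imwrite('pics/b.png',ims[1]);cv2.imwrite('pics/c.png',ims[2])
print(manip.read_state())
E
```

```text
scene [ 1.07401789 -0.05595381  0.70984673] [-0.60992745  0.11340672 -0.7843006 ]
side [0.27043019 0.36910692 0.55947661] [ 0.49154894 -0.52684466 -0.69340777]
wrist [0.72508207 0.067451   0.37290411] [-0.00170328 -0.26336975 -0.96469346]
{'clock': 0.15, 'joint_pos': array([-4.39508457, 34.37334786, -0.14352105, 91.66878479,  0.10390583,
       54.02544152, -4.57300614]), 'joint_vel': array([ 0.03604004, -0.14605291,  0.08043164, -0.084898  ,  0.06067839,
       -0.04817349, -0.02212951]), 'effort': array([ 2.03994307e-03, -7.76993966e+01,  1.56661626e+00, -2.58236039e+01,
        1.25704729e-02,  6.78423472e-03, -1.49589243e-05]), 'eef_pos': array([ 7.24654097e-01, -2.82342577e-05,  2.30634063e-01]), 'ee_rot': array([-1.79933004e+02,  8.35539136e-03,  9.00016765e+01]), 'ft_force': array([ 0.98346429, -0.02319301,  0.28100301]), 'wrist_torque': array([ 0.01218988, -0.00224971, -0.02948182]), 'grip_force': 0.0, 'opening': 1.0014259327750965}
```

View pics/a.png

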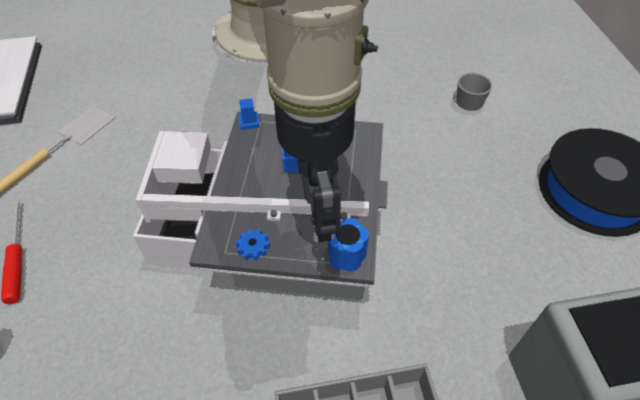

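View pics/c.png

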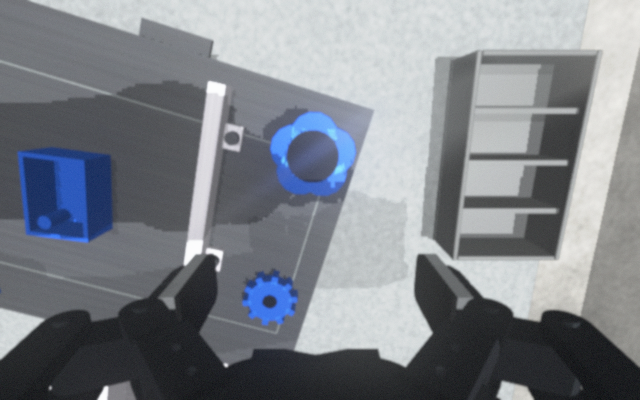

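The wrist view shows the open box at about (19–111, 150–242). The fence's top-left edge runs from (207,84) to (187,241). In the scene view the plate corners are at about (383,122), (373,283), (192,265) and (237,113).

```bash
cat > m.py <<'E'
from h import *
import pickle
s=pickle.load(open('scene.pkl','rb'));w=pickle.load(open('wrist.pkl','rb'))
P=[ray(s,*p,.12)[:2] for p in [(383,122),(373,283),(192,265),(237,113)]]
print('plate',np.round(P,4))
M=np.array([[-.135,.13],[.165,.13],[.165,-.12],[-.135,-.12]])
P=np.array(P);a=M-M.mean(0);b=P-P.mean(0)
yaw=np.arctan2((a[:,0]*b[:,1]-a[:,1]*b[:,0]).sum(),(a*b).sum());R=np.array([[np.cos(yaw),-np.sin(yaw)],[np.sin(yaw),np.cos(yaw)]])
o=P.mean(0)-R@M.mean(0);print('stand',o,np.degrees(yaw),'resid',np.round(P-(M@R.T+o),4).tolist())
S=lambda X:R.T@(np.array(X)[:2]-o)
for c,pp in [(w,[(207,84),(187,241)]),(s,[(146,195),(369,203),(140,205),(369,211)])]:
    for p in pp: X=ray(c,*p,.14);print('fence',p,np.round(X[:2],4),np.round(S(X),4))
im=w['color'].astype(int);m=((im[...,2]>im[...,0]+40)&(im[...,2]>60)).astype(np.uint8);m[:,140:]=0
print('blue bbox',cv2.boundingRect(m))
cs,_=cv2.findContours(m,0,2);cc=max(cs,key=cv2.contourArea)
print(cv2.approxPolyDP(cc,3,True)[:,0].tolist())
t=cv2.resize(w['color'][130:260,0:130,::-1],None,fx=4,fy=4,interpolation=2);cv2.imwrite('pics/d.png',t)
E
python3 m.py
```

```text
plate [[ 0.4801  0.1559]
 [ 0.7714  0.067 ]
 [ 0.7022 -0.1648]
 [ 0.4149 -0.0832]]
stand [ 0.57633918 -0.00688817] -16.224094700222984 resid [[-0.0029, 0.0003], [0.0003, -0.0048], [0.0009, 0.0034], [0.0017, 0.0012]]
fence (207, 84) [0.6528 0.0859] [0.0474 0.1105]
fence (187, 241) [ 0.6279 -0.0257] [ 0.0548 -0.0036]
fence (146, 195) [ 0.5864 -0.2235] [ 0.0702 -0.2052]
fence (369, 203) [0.6571 0.0877] [0.0511 0.1134]
fence (140, 205) [ 0.6033 -0.2312] [ 0.0886 -0.2079]
fence (369, 211) [0.6708 0.0844] [0.0652 0.114 ]
blue bbox (0, 147, 113, 145)
[[17, 151], [27, 235], [86, 243], [112, 227], [109, 155], [55, 147]]
```

View pics/b.png

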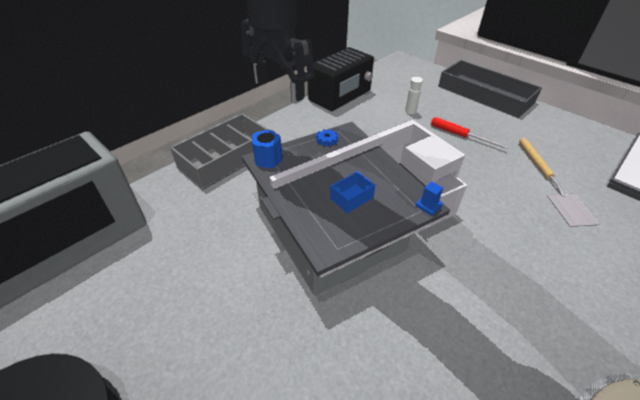

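```bash
cat > n.py <<'E'
from h import *
import pickle
a=np.radians(-12.5);U=np.array([np.cos(a),np.sin(a)]);V=np.array([-np.sin(a),np.cos(a)])
F0=np.array([.6279,-.0257])+.0262*V*1.0   # a point on the face
uv=lambda X:np.array([(np.array(X)[:2]-F0)@U,(np.array(X)[:2]-F0)@V])
xy=lambda u,v:F0+u*U+v*V
if __name__=='__main__':
    w=pickle.load(open('wrist.pkl','rb'));d=pickle.load(open('side.pkl','rb'))
    for p in [(17,151),(27,235),(86,243),(80,158)]:
        X=ray(w,*p,.15);print(p,np.round(X[:2],4),np.round(uv(X),4))
    for p in [(112,227),(109,155)]: X=ray(w,*p,.12);print('base',np.round(X[:2],4),np.round(uv(X),4))
    im=d['color'].astype(int);m=((im[...,2]>im[...,0]+40)&(im[...,2]>60)).astype(np.uint8);k=np.zeros_like(m);k[165:220,320:390]=m[165:220,320:390]
    cs,_=cv2.findContours(k,0,2);print(cv2.approxPolyDP(max(cs,key=cv2.contourArea),2,True)[:,0].tolist())
    print('tcp',uv([.7247,0]),F0)
    from math import cos
    o=np.array([.5763,-.0069]);b=np.radians(-16.2);R=np.array([[np.cos(b),-np.sin(b)],[np.sin(b),np.cos(b)]])
    print('ledge uv',uv(o+R@[.015,-.12]),'ledge at face',uv(o+R@[.063,-.12]))
E
python3 n.py
```

```text
(17, 151) [0.5248 0.0429] [-0.1155  0.0185]
(27, 235) [ 0.5176 -0.017 ] [-0.1095 -0.0416]
(86, 243) [ 0.5589 -0.0232] [-0.0679 -0.0387]
(80, 158) [0.5662 0.0382] [-0.0741  0.0228]
base [ 0.5602 -0.0215] [-0.067  -0.0368]
base [0.5673 0.0365] [-0.0726  0.0214]
[[357, 170], [330, 185], [330, 198], [347, 213], [373, 197], [375, 184]]
tcp [0.08894296 0.01984216] [ 6.33570718e-01 -1.21044613e-04]
ledge uv [-0.04722108 -0.13973178] ledge at face [ 0.00067887 -0.14282933]
```

>>> drive_tool:
  increments: [0,0,0,6.25,0,0,0,12.5,0,0,0,12.5]
  claw: -1

```text
clock: 0.45
eef_pos: [0.7248, 0.0001, 0.2309]
ee_rot: [-180.0, 0.0, 77.4]
ft_force: [-0.7, -0.3, -0.5]
opening: 0.517
grip_force: 0.0
```

>>> drive_tool:
  increments: [-0.4,-4.6,0,0,-0.8,-9.2,0,0,-1.2,-13.8,0,0,-1.6,-18.4,0,0,-2,-23,0,0]

```text
clock: 0.95
eef_pos: [0.4942, 0.0304, 0.2312]
ee_rot: [180.0, 0.0, 77.7]
ft_force: [0.8, 1.0, -0.2]
opening: -0.004
grip_force: 0.0
```

>>> drive_tool:
  increments: [0,0,4,0,0,0,8,0,0,0,10,0,0,0,10,0]

```text
clock: 1.35
eef_pos: [0.4947, 0.0302, 0.1292]
ee_rot: [-179.8, 0.1, 77.7]
ft_force: [-0.1, -0.6, 0.2]
opening: 0.002
grip_force: 0.0
```

Run:
```python
from n import *
s=manip.read_state();print(uv(s['eef_pos']),s['eef_pos'],s['ee_rot'],s['ft_force'],s['opening'])
c=cam('wrist');cv2.imwrite('pics/e.png',c['color'][:,:,::-1])
```

```text
[-0.14212123 -0.00040616] [0.49473042 0.03024308 0.12918753] [-1.79765165e+02  8.78601569e-02  7.76955327e+01] [-0.11516891 -0.56650478  0.24600826] 0.0018815151894399308
```

View pics/e.png

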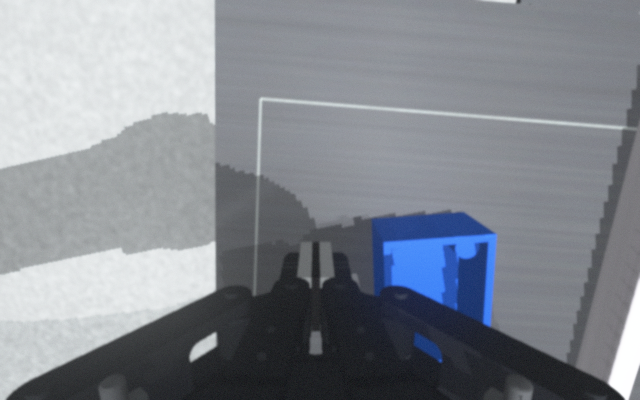

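The fingers are clear of the shell on its robot side. The shell spans about (375–495, 212–330). I'll start pushing it toward the fence.

>>> drive_tool:
  increments: [0,0.7,0,0,0,1.4,0,0,0,2.0,0,0,0,2.5,0,0,0,3,0,0]

```text
clock: 1.9
eef_pos: [0.526, 0.0236, 0.1317]
ee_rot: [180.0, -0.0, 77.5]
ft_force: [-1.7, 1.0, 0.1]
opening: 0.003
grip_force: 0.4
```

>>> drive_tool:
  increments: [0,0.5,0,0,0,1,0,0,0,1.5,0,0,0,2.0,0,0,0,2.3,0,0]

```text
clock: 2.4
eef_pos: [0.5484, 0.0187, 0.1312]
ee_rot: [180.0, 0.0, 77.5]
ft_force: [-1.3, 0.2, 0.4]
opening: -0.004
grip_force: 0.3
```

Run:
```python
from n import *
s=manip.read_state();print(uv(s['eef_pos']),s['ft_force'][:2]@U,s['ft_force'][:2]@V)
c=cam('wrist');cv2.imwrite('pics/f.png',c['color'][:,:,::-1])
```

```text
[-8.721237e-02 -9.274212e-05] -1.3459492509151958 -0.0856922830203046
```

View pics/f.png

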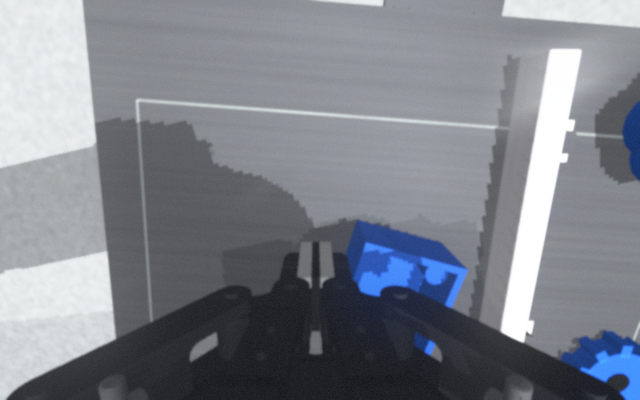

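The shell has turned clockwise: its far rim now runs from (365,243) to (466,268). I'll work out where to push next.

Run:
```python
from n import *
c=cam('wrist')
A,B=[ray(c,*p,.15) for p in [(365,243),(466,268)]]
a,b=uv(A),uv(B);d=b-a;L=np.linalg.norm(d);th=np.arctan2(d[1],d[0]);n=np.array([d[1],-d[0]])/L
print(a,b,L,np.degrees(th),'centre',(a+b)/2+.03*n)
for p in [(525,50),(552,50),(478,335),(504,335)]: print(uv(ray(c,*p,.14 if p[0] in(552,504) else .12)))
```

```text
[-0.06692139  0.01705805] [-0.0251631   0.00603022] 0.043189905825373666 -14.793355926140892 centre [-0.05370226 -0.01746146]
[0.00291556 0.09316764]
[0.00127909 0.08980096]
[ 0.00097388 -0.04850208]
[ 0.00176715 -0.03343778]
```

>>> drive_tool:
  increments: [0,-0.8,0,0,0,-1.2,0,0,-1.3,-1.2,0,0,-2.6,-1.2,0,0,-2.6,-1.2,0,0]

```text
clock: 3.0
eef_pos: [0.5298, -0.0069, 0.1314]
ee_rot: [-180.0, 0.1, 77.3]
ft_force: [1.1, -0.3, 0.1]
opening: 0.003
grip_force: 0.0
```

>>> drive_tool:
  increments: [-0.4,0.4,0,0,-0.4,1,0,0,-0.4,1.5,0,0,-0.4,2.0,0,0,-0.4,2.5,0,0]

```text
clock: 3.5
eef_pos: [0.5546, -0.0132, 0.1312]
ee_rot: [-180.0, 0.0, 77.5]
ft_force: [-0.0, -0.2, 0.4]
opening: -0.0
grip_force: 0.3
```

>>> drive_tool:
  increments: [0,0.4,0,0,0,0.8,0,0,0,1.1,0,0,0,1.3,0,0,0,1.5,0,0]

```text
clock: 4.0
eef_pos: [0.5684, -0.0165, 0.1312]
ee_rot: [-180.0, 0.0, 77.5]
ft_force: [-5.3, 2.9, 1.7]
opening: -0.001
grip_force: 2.6
```

Run:
```python
from n import *
s=manip.read_state();print(uv(s['eef_pos']),s['ft_force'][:2]@U,s['ft_force'][:2]@V)
c=cam('wrist');cv2.imwrite('pics/g.png',c['color'][:,:,::-1])
```

```text
[-0.06004405 -0.03006647] -5.821604946905574 1.7063608338056517
```

View pics/g.png

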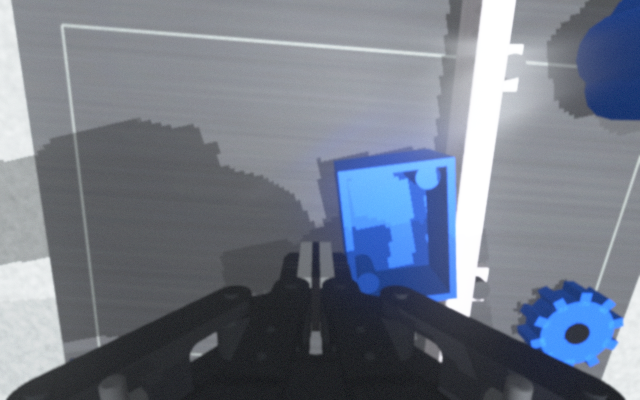

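The −v end is touching the fence at about 5.8 N. The +v end, near (457,157), still stands slightly off.

Run:
```python
from n import *
c=cam('wrist')
for p in [(337,171),(457,157)]: print(uv(ray(c,*p,.15)))
```

```text
[-0.0520219   0.01633354]
[-0.00741433  0.02157516]
```

>>> drive_tool:
  increments: [0,0,0,0,0,-1,0,0,0,-2.2,0,0,2.5,-2.2,0,0,4.6,-2.2,0,0]

```text
clock: 4.6
eef_pos: [0.5562, 0.0335, 0.1315]
ee_rot: [180.0, -0.0, 77.4]
ft_force: [0.0, 0.6, 0.5]
opening: 0.004
grip_force: 0.0
```

>>> drive_tool:
  increments: [-0.4,0.6,0,0,-0.4,1.2,0,0,-0.4,1.6,0,0,-0.4,1.9,0,0,-0.4,2.1,0,0]

```text
clock: 5.1
eef_pos: [0.5769, 0.024, 0.1312]
ee_rot: [-180.0, 0.0, 77.4]
ft_force: [0.4, -0.0, -0.1]
opening: -0.001
grip_force: 0.2
```

>>> drive_tool:
  increments: [0,0.08,0,0,0,0.16,0,0,0,0.2,0,0,0,0.2,0,0]

```text
clock: 5.5
eef_pos: [0.5787, 0.0242, 0.1312]
ee_rot: [-180.0, 0.0, 77.5]
ft_force: [0.3, 0.7, 0.1]
opening: 0.003
grip_force: 0.0
```

>>> drive_tool:
  increments: [0,0.06,0,0,0,0.12,0,0,0,0.16,0,0,0,0.16,0,0]

```text
clock: 5.9
eef_pos: [0.5795, 0.024, 0.1312]
ee_rot: [-179.9, 0.0, 77.5]
ft_force: [-3.5, 1.1, 3.5]
opening: -0.0
grip_force: 2.4
```

```bash
cat > q.py <<'E'
from n import *
s=manip.read_state();print(uv(s['eef_pos']),s['ft_force'][:2]@U,s['ft_force'][:2]@V)
E
python3 q.py
```

```text
[-0.05798033  0.01188792] -3.6473723392645603 0.26838177021049486
```

>>> drive_tool:
  increments: [0,0.07,0,0,0,0.07,0,0,0,0.07,0,0,0,0.07,0,0]

```text
clock: 6.3
eef_pos: [0.5796, 0.0241, 0.1312]
ee_rot: [-179.9, 0.0, 77.5]
ft_force: [-5.7, 0.8, 5.2]
opening: -0.001
grip_force: 3.5
```

```bash
python3 q.py
python3 - <<'E'
from n import *
c=cam('wrist');cv2.imwrite('pics/i.png',c['color'][:,:,::-1])
E
```

```text
[-0.05792154  0.01192334] -5.7474879939849135 -0.4451669443305581
```

View pics/i.png

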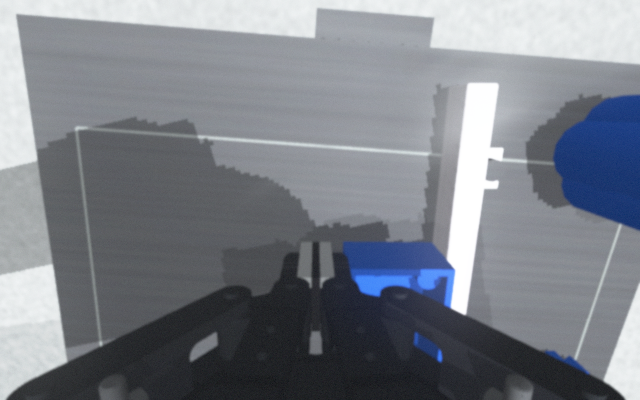

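The rim's far edge is level at row 268, (345→453), so the +v end is home. I'll press the −v end again to confirm it's flush.

>>> drive_tool:
  increments: [0,-0.6,0,0,0,-1.2,0,0,-2,-1.2,0,0,-4.4,-1.2,0,0,-4.4,-1.2,0,0]

```text
clock: 6.85
eef_pos: [0.5591, -0.0202, 0.1314]
ee_rot: [180.0, 0.1, 77.3]
ft_force: [-1.0, 0.6, -0.5]
opening: -0.002
grip_force: 0.0
```

>>> drive_tool:
  increments: [0,0.5,0,0,0,0.8,0,0,0,0.94,0,0,0,1.02,0,0,0,1.06,0,0]

```text
clock: 7.35
eef_pos: [0.5699, -0.0182, 0.1311]
ee_rot: [-180.0, -0.0, 77.6]
ft_force: [-2.1, 1.6, 1.1]
opening: -0.001
grip_force: 1.2
```

```bash
python3 q.py
```

```text
[-0.05827646 -0.03148311] -2.4486638692010736 1.118652405329572
```

>>> drive_tool:
  increments: [0,0.08,0,0,0,0.12,0,0,0,0.12,0,0,0,0.12,0,0,0,0.12,0,0]

```text
clock: 7.85
eef_pos: [0.5699, -0.0184, 0.1311]
ee_rot: [-179.8, -0.0, 77.6]
ft_force: [-5.2, 3.8, 2.8]
opening: 0.001
grip_force: 2.9
```

```bash
python3 q.py
python3 - <<'E'
from n import *
c=cam('wrist');cv2.imwrite('pics/j.png',c['color'][:,:,::-1])
E
```

```text
[-0.05821088 -0.03159819] -5.872876295731151 2.6301795394212393
```

View pics/j.png

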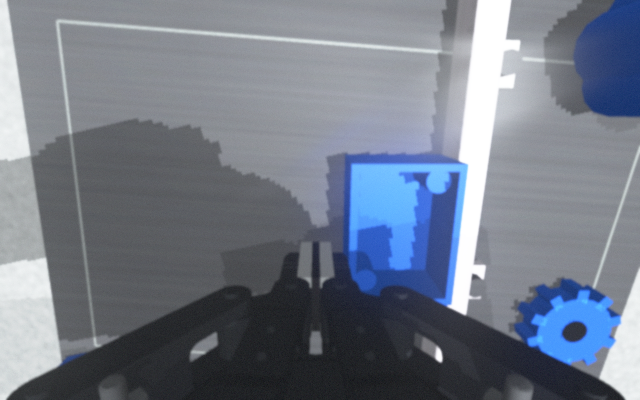

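The shell is flush: its rim runs level from (345,163) to (466,163), and both ends took about 5.8 N at the same depth. Next I go around to its +v end.

>>> drive_tool:
  increments: [0,-1,0,0,3.5,-1,0,0,7.5,-1,0,0,7.5,1.5,0.3,0,7.5,3.3,0.5,0]

```text
clock: 8.4
eef_pos: [0.6208, 0.0487, 0.1264]
ee_rot: [179.9, -0.0, 77.7]
ft_force: [0.1, -0.2, -0.7]
opening: -0.002
grip_force: 0.0
```

```bash
python3 q.py
python3 - <<'E'
from n import *
c=cam('wrist')
for p in [(466,163),(345,163)]: pass
print(manip.read_state()['eef_pos'])
c=cam('side'); cv2.imwrite('pics/k.png',cv2.resize(c['color'][80:260,220:500,::-1],None,fx=2.5,fy=2.5))
E
```

```text
[-0.02304724  0.04489656] 0.1197705870981007 -0.2123554060809865
[0.62355118 0.04680749 0.1261403 ]
```

View pics/k.png

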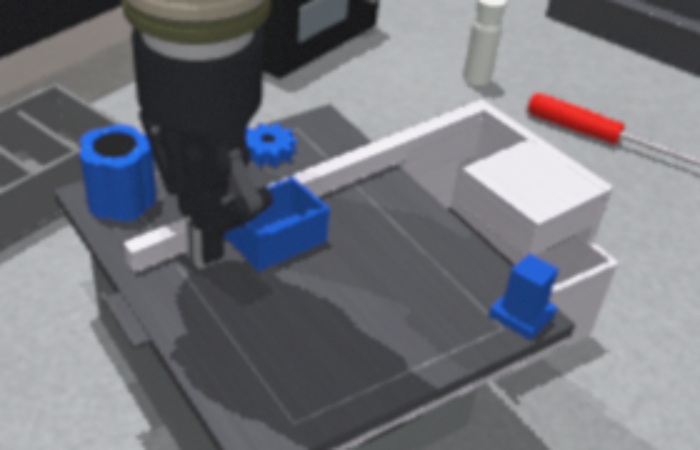

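The side view shows the fingers at the shell's left end, with the shell lying along the fence and the tower clear. I'll push it along.

>>> drive_tool:
  increments: [-0.8,0,0,0,-1.6,0,0,0,-2.3,0,0,0,-3,0,0,0,-3.6,0,0,0]

```text
clock: 9.0
eef_pos: [0.6114, 0.0109, 0.1265]
ee_rot: [-180.0, 0.0, 77.5]
ft_force: [-0.5, 1.3, 0.3]
opening: 0.004
grip_force: 0.4
```

>>> drive_tool:
  increments: [-0.7,0,0,0,-1.4,0,0,0,-2.1,0,0,0,-2.8,0,0,0,-3.5,0,0,0]

```text
clock: 9.5
eef_pos: [0.6042, -0.023, 0.1263]
ee_rot: [180.0, 0.0, 77.5]
ft_force: [0.7, 0.9, -0.6]
opening: 0.001
grip_force: 0.5
```

```bash
python3 q.py
python3 - <<'E'
from n import *
c=cam('side'); cv2.imwrite('pics/l.png',cv2.resize(c['color'][80:260,220:500,::-1],None,fx=2.5,fy=2.5))
E
```

```text
[-0.02367717 -0.02868186] 0.5274207661368896 1.019447686294719
```

View pics/l.png

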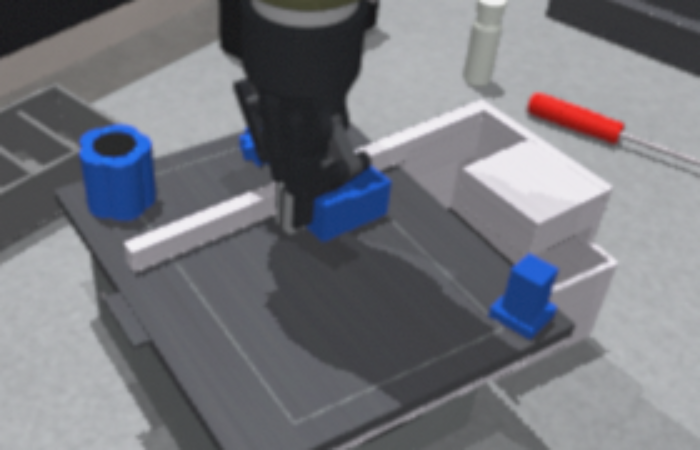

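The shell is still along the fence, spanning about (312–390, 172–237) in the crop. I'll measure its angle and gap numerically before the gate.

```bash
cat > r.py <<'E'
from n import *
c=cam('side');im=c['color'].astype(int);m=((im[...,2]>im[...,0]+40)&(im[...,2]>60)).astype(np.uint8)
n,l,st,ce=cv2.connectedComponentsWithStats(m)
for i in range(1,n):
    if st[i,4]<40: continue
    k=(l==i).astype(np.uint8);cs,_=cv2.findContours(k,0,2)
    print(st[i].tolist())
    if st[i,0]>335 and st[i,0]<416:
        x0,w=st[i,0],st[i,2]
        cols=np.arange(x0+3,x0+w-4);bot=[np.where(k[:,x])[0].max()+1 for x in cols]
        pts=np.array([uv(ray(c,x+.0,b,.12)) for x,b in zip(cols,bot)])
        print(np.round(pts[::4],4).tolist())
E
python3 r.py
```

```text
[251, 129, 31, 40, 902]
[315, 130, 10, 17, 94]
[344, 145, 34, 32, 605]
[[-0.041, -0.039], [-0.0471, -0.0435], [-0.0467, -0.0528], [-0.0484, -0.0606], [-0.048, -0.0702], [-0.0475, -0.0799], [-0.047, -0.0897]]
[415, 181, 29, 35, 611]
[[-0.1715, -0.0882], [-0.1801, -0.0889], [-0.1869, -0.0912], [-0.1937, -0.0934], [-0.1956, -0.1005], [-0.1929, -0.1126]]
```

>>> drive_tool:
  increments: [1,0,0,0,1,-2.5,0,0,1,-4.9,0,0,-1.8,-4.9,0,0,-4.4,-4.9,0,0]

```text
clock: 10.1
eef_pos: [0.547, -0.0532, 0.1264]
ee_rot: [180.0, -0.0, 77.7]
ft_force: [-0.2, -0.6, -0.2]
opening: -0.002
grip_force: 0.0
```

>>> drive_tool:
  increments: [0,0.5,0,0,0,0.9,0,0,0,1.15,0,0,0,1.3,0,0,0,1.4,0,0]

```text
clock: 10.6
eef_pos: [0.561, -0.0569, 0.1261]
ee_rot: [-180.0, -0.0, 77.6]
ft_force: [-0.8, 1.5, 0.7]
opening: 0.003
grip_force: 0.8
```

```bash
python3 q.py
```

```text
[-0.05854847 -0.07113568] -1.0807155631015177 1.3242708507349747
```

>>> drive_tool:
  increments: [0,0.08,0,0,0,0.15,0,0,0,0.18,0,0,0,0.18,0,0,0,0.18,0,0]

```text
clock: 11.1
eef_pos: [0.561, -0.0571, 0.1261]
ee_rot: [-179.8, -0.0, 77.6]
ft_force: [-4.5, 3.6, 2.5]
opening: -0.001
grip_force: 2.8
```

```bash
python3 q.py;python3 r.py
```

```text
[-0.05853732 -0.07134667] -5.15913361969731 2.4975972677550287
[251, 129, 31, 40, 907]
[315, 129, 24, 18, 322]
[336, 144, 26, 33, 636]
[[-0.0148, -0.04], [-0.0281, -0.0395], [-0.041, -0.039], [-0.0471, -0.0435], [-0.0467, -0.0528]]
[415, 181, 28, 35, 608]
[[-0.1715, -0.0882], [-0.1801, -0.0889], [-0.1869, -0.0912], [-0.1952, -0.0918], [-0.1956, -0.1005], [-0.1929, -0.1126]]
```

The −u press stops at the same depth, so the shell is still flush. I return to its end and push it through the gate.

>>> drive_tool:
  increments: [0,-1,0,0,2.6,-1,0,0,5.2,-1,0,0,5.2,1.2,0,0,5.2,3.3,0,0]

```text
clock: 11.65
eef_pos: [0.6063, -0.0135, 0.1265]
ee_rot: [180.0, -0.0, 77.6]
ft_force: [1.8, -0.9, 0.2]
opening: -0.0
grip_force: 0.0
```

>>> drive_tool:
  increments: [-0.7,0,0,0,-1.4,0,0,0,-2.1,0,0,0,-2.8,0,0,0,-3.5,0,0,0]

```text
clock: 12.15
eef_pos: [0.5976, -0.0495, 0.1264]
ee_rot: [-180.0, 0.0, 77.5]
ft_force: [0.1, -0.0, 0.7]
opening: -0.001
grip_force: 0.2
```

>>> drive_tool:
  increments: [-0.5,0,0,0,-1,0,0,0,-1.5,0,0,0,-2,0,0,0,-2.5,0,0,0]

```text
clock: 12.65
eef_pos: [0.593, -0.0734, 0.1263]
ee_rot: [180.0, -0.0, 77.5]
ft_force: [-0.1, 1.2, -0.0]
opening: -0.001
grip_force: 0.4
```

```bash
python3 q.py;python3 r.py
```

```text
[-0.02379397 -0.08033796] -0.32340637561886254 1.1182306062802096
[251, 129, 31, 40, 904]
[315, 129, 24, 18, 322]
[365, 138, 33, 29, 554]
[[-0.0395, -0.0887], [-0.0481, -0.0913], [-0.0476, -0.1012], [-0.0494, -0.1094], [-0.0489, -0.1196], [-0.0485, -0.1299], [-0.048, -0.1403]]
[415, 181, 28, 35, 608]
[[-0.1715, -0.0882], [-0.1801, -0.0889], [-0.1869, -0.0912], [-0.1952, -0.0918], [-0.1956, -0.1005], [-0.1929, -0.1126]]
```

>>> drive_tool:
  increments: [-0.4,0,0,0,-0.8,0,0,0,-1.2,0,0,0,-1.6,0,0,0,-2,0,0,0]

```text
clock: 13.2
eef_pos: [0.5885, -0.093, 0.1263]
ee_rot: [-180.0, 0.0, 77.5]
ft_force: [-0.6, 0.4, 0.2]
opening: 0.001
grip_force: 0.3
```

```bash
python3 q.py;python3 r.py
```

```text
[-0.02389312 -0.10046008] -0.6348002704046887 0.25344294636267567
[251, 129, 31, 40, 907]
[315, 129, 24, 18, 325]
[374, 135, 32, 29, 535]
[[-0.0418, -0.1085], [-0.0481, -0.1129], [-0.0477, -0.1231], [-0.0495, -0.1315], [-0.049, -0.1419], [-0.0486, -0.1525], [-0.0481, -0.1632]]
[415, 181, 28, 35, 612]
[[-0.1715, -0.0882], [-0.1801, -0.0889], [-0.1869, -0.0912], [-0.1952, -0.0918], [-0.1956, -0.1005], [-0.1929, -0.1126]]
```

>>> drive_tool:
  increments: [-0.4,0,0,0,-0.8,0,0,0,-1.2,0,0,0,-1.6,0,0,0,-2,0,0,0]

```text
clock: 13.75
eef_pos: [0.5841, -0.1128, 0.1262]
ee_rot: [-180.0, 0.0, 77.5]
ft_force: [-0.0, -0.2, 0.1]
opening: 0.004
grip_force: 0.0
```

>>> drive_tool:
  increments: [-0.4,0,0,0,-0.8,0,0,0,-1.2,0,0,0,-1.6,0,0,0,-2,0,0,0]

```text
clock: 14.25
eef_pos: [0.5799, -0.1321, 0.1263]
ee_rot: [-180.0, 0.0, 77.5]
ft_force: [0.1, -0.4, 0.0]
opening: 0.002
grip_force: 0.0
```

```bash
python3 q.py;python3 r.py
```

```text
[-0.02387673 -0.14044548] 0.19112992399835055 -0.390968147619223
[251, 129, 31, 40, 907]
[315, 129, 24, 18, 322]
[399, 162, 24, 20, 158]
[[-0.0784, -0.1381], [-0.0909, -0.1364], [-0.1031, -0.1348], [-0.1131, -0.1352], [-0.1248, -0.1336]]
[415, 181, 28, 35, 607]
[[-0.1715, -0.0882], [-0.1801, -0.0889], [-0.1869, -0.0912], [-0.1937, -0.0934], [-0.1956, -0.1005], [-0.1929, -0.1126]]
```

The shell has dropped. I back off upward and check where it came to rest.

>>> drive_tool:
  increments: [1,-0.3,0,0,2,-0.3,-2,0,4,-0.3,-6,0,6,-0.3,-10,0,8,-0.3,-12,0]

```text
clock: 14.8
eef_pos: [0.5954, -0.0511, 0.2496]
ee_rot: [179.8, -0.1, 77.5]
ft_force: [-0.3, -0.6, -0.3]
opening: -0.0
grip_force: 0.0
```

Run:
```python
from n import *
print(manip.read_state()['eef_pos'])
for nme in ['side','scene','wrist']:
    c=cam(nme);im=c['color'].astype(int);m=((im[...,2]>im[...,0]+40)&(im[...,2]>40)).astype(np.uint8)
    n,l,st,ce=cv2.connectedComponentsWithStats(m)
    for i in range(1,n):
        if st[i,4]>40: print(nme,st[i].tolist(),'z.05',np.round(uv(ray(c,*ce[i],.05)),3),'z.12',np.round(uv(ray(c,*ce[i],.12)),3))
    o=np.array([.5763,-.0069]);b=np.radians(-16.2);R=np.array([[np.cos(b),-np.sin(b)],[np.sin(b),np.cos(b)]])
    print('chute',proj(c,[*(o+R@[.035,-.177]),.03]))
    c and cv2.imwrite('pics/z_'+nme+'.png',c['color'][:,:,::-1])
```

```text
[ 0.59536746 -0.05110768  0.24958656]
side [251, 129, 31, 40, 899] z.05 [0.191 0.01 ] z.12 [0.105 0.047]
side [315, 129, 24, 18, 320] z.05 [ 0.157 -0.13 ] z.12 [ 0.075 -0.074]
side [399, 162, 24, 20, 159] z.05 [-0.042 -0.212] z.12 [-0.096 -0.144]
side [415, 181, 29, 35, 616] z.05 [-0.124 -0.186] z.12 [-0.167 -0.122]
chute [401.02991772 177.57848208]
scene [238, 113, 15, 17, 193] z.05 [-0.248 -0.131] z.12 [-0.174 -0.113]
scene [548, 170, 92, 58, 1378] z.05 [-0.068  0.452] z.12 [-0.014  0.408]
scene [152, 219, 46, 20, 723] z.05 [-0.003 -0.208] z.12 [ 0.044 -0.182]
scene [328, 218, 41, 54, 1468] z.05 [0.02  0.063] z.12 [0.065 0.061]
scene [235, 228, 35, 33, 775] z.05 [ 0.022 -0.083] z.12 [ 0.066 -0.07 ]
chute [187.70049559 221.22645414]
wrist [418, 0, 111, 85, 5920] z.05 [0.122 0.077] z.12 [0.092 0.063]
wrist [400, 186, 59, 57, 2203] z.05 [ 0.098 -0.092] z.12 [ 0.073 -0.071]
wrist [99, 231, 69, 58, 2476] z.05 [-0.228 -0.147] z.12 [-0.187 -0.114]
chute [309.72502595 291.68084828]
```

```bash
python3 -c "
from h import *
print(manip.hand_in())"
```

```text
the job is handed in; nothing more can be done
None
```

The shell was pressed flush to the fence (about 5–6 N at each end), pushed through the gate and dropped into the chute. The camera checks place it low in the chute and at rest, the other prints showed no sign of being moved, and the job is handed in at about 15 s on the robot clock.

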